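Click a junction box cover shut all round

ROBOT

A 7-joint arm with a two-finger parallel gripper is mounted at the origin on a cart in front of the work surface, level with it; the furniture and walls round the work are solid. World frame = base frame: x ahead of the robot, y to its left, z up, the work surface at z = 0. Lengths are in mm, angles in rad, forces in N, time in s.
With the tool pointing down it reaches from about 425 to 800 mm from the base axis. Payload 8.3 kg.
Tool frame: the origin (TCP) lies at the centre of the arm's flange, where the gripper is bolted on; the fingertips stand 173 mm ahead of it and the grasp point (between the pads) lies 155 mm ahead of it (ctrl.grip_depth is the z of the grasp point in the tool frame, in mm); z points along the fingers, y is the line along which they close (so a half turn about z gives the same grasp; the last joint's range is limited). The gripper opens to 85 mm and grips with 20 to 120 N. Pads are 22 mm wide; open, the fingers measure 114 mm over their backs; the gripper's body (76 mm by 85 mm) begins 54 mm behind the grasp point. The pads swing forward as they close: fully open they stand 13 mm farther back than shut.
Start: joints at [-0.063, 0.383, 0.016, 1.37, -0.006, 1.388, -0.046], TCP at [624.993, 0.037, 404.679] pointing down, gripper open.
Joint ranges: [-2.95, 2.95], [-0.25, 2.06], [-1.52, 1.56], [0.18, 2.33], [-1.44, 4.58], [0.02, 2.06], [-3.01, 3.01]. Speed limits (rad/s): [2.39, 2.39, 3.01, 3.01, 3.14, 3.14, 3.14].

INTERFACE

Orientations are given as [roll, pitch, yaw] about the fixed x, y, z axes, in that order (R = Rz(yaw) Ry(pitch) Rx(roll)).
In Python, from bench import ctrl, eyes gives the robot as it stands.
- The arm moves only by the tool jog_arm, never from a script. Its argument "increments" is a list of rows, each a list of 7 numbers: the turn, a rotation vector about the world's x, y, z in rad, then the shift along the world's x, y, z in m, then the finger opening in m, from 0 to 0.0854. A call has 1 to 5 rows; each row shifts and turns the commanded pose from where the row before left it; what a row does not reach is not made up. A row lasts 1/10 s, in which the tool goes at most 50 mm and 8.59 degrees, less where a joint would pass 70% of its speed; a pose out of reach is approached as far as the arm can. A call is refused whole if a number of a shift passes 0.05 or a number of a turn 0.15, either way. A call with a gripper value outside its range is refused whole. The fingers move at their own pace and stop on an object; "newtons" is the grip in N (left out, the last holds). Time passes only in rows, so rows that do not move let the fingers close. It gives the time, the measured TCP pose, the force, the opening and the grip force at its end, in the units of the state.
- ctrl.get_state(): the state, without advancing time (a new reading comes with each control period).
- eyes.snapshot(name): name is "scene" or "side" or "wrist"; returns the picture (400x640x3 uint8, blue, green, red); there is no depth.
- eyes.camera_info(name): a dict with "K" (3x3 intrinsics, pixels), "world_to_cam" (4x4, takes a point from world to camera coordinates). Camera axes: x right, y up, looking along -z (the intrinsics and any distortion apply to the point x, -y, -z); pixel columns grow to the right and rows downward; lengths in mm; the calibration is good to about 2 mm. The wrist camera is an equidistant fisheye: a pixel r from the principal point sees the ray r / f radians off the axis. A picture is of the moment at which its call begins: read the wrist's pose just before it. camera_info takes no time and is no camera call; for the wrist camera it gives the pose at the moment of the call.
- ctrl.sign_off(): hands the job in; it is judged then, once.
The state is a dict: "time_s": time; "joint_positions": joint angles; "joint_vel": joint speeds; "joint_efforts": joint torques, N m; "position": TCP position; "ee_rot": TCP orientation; "force": force on the tool from outside, world axes, zero at the start; "wrist_torque": the same for the moment, N m; "finger_gap": finger opening in mm; "grip_force": force on a finger pad.
Only numpy, scipy, OpenCV 4.12 (cv2) and the standard library are available. Lean on these libraries where they do the work, as an engineer would, in place of code of your own. Each camera call takes 0.05 s, during which the arm holds its last target. There are 200 camera calls.

TASK

Close the white clip-on cover of the grey junction box: with a fingertip, press down each of the four rim sections around it until every one has clicked flush. Press only: do not pick anything up, leave the box standing where it is, and leave the things around it alone.

Things in the scene. Friction and masses are not known exactly. Their poses are not given: they have to be found in the camera images.
- junction_box: Grey box with a white clip-on cover, loose, 0.8 kg; 130 (x) x 160 (y) x 45 mm high when shut. Origin under its centre, z up. Two black cable glands stick out 20 mm at +y. The cover's middle (62 x 92 mm) and the grey corner pillars are fixed, tops 44 mm up. Between them four white rim sections, hinged at their inner edges, stand up about 7 mm at the outer edge; an orange catch on the wall snaps over each when pressed.
- rim_front (a joint): Tilt of the rim section on the robot's side (box -x), 92 mm long: 0 = standing up, 0.20 rad = fully down, flush with the cover's middle and clicked. It resists with a peak of about 7 to 10 N near its outer edge (twice that half-way in), snaps down by itself past 0.10 and stays; let go earlier it does not stay down.
- rim_front_press (a point): Where a fingertip presses the front rim section (34 mm wide from hinge to outer edge): on its top, half-way along it, 27 mm out from its hinge, 7 mm in from the outer edge; moves with the section (about 50 mm above the bench while up, 45 mm when clicked down).
- rim_back (a joint): Tilt of the rim section on the far side (box +x), 92 mm long: 0 = standing up, 0.20 rad = fully down, flush with the cover's middle and clicked. It resists with a peak of about 7 to 10 N near its outer edge (twice that half-way in), snaps down by itself past 0.10 and stays; let go earlier it does not stay down.
- rim_back_press (a point): Where a fingertip presses the back rim section (34 mm wide from hinge to outer edge): on its top, half-way along it, 27 mm out from its hinge, 7 mm in from the outer edge; moves with the section (about 50 mm above the bench while up, 45 mm when clicked down).
- rim_left (a joint): Tilt of the rim section on the box's +y side, above the two black cable glands, 61 mm long: 0 = standing up, 0.20 rad = fully down, flush with the cover's middle and clicked. It resists with a peak of about 7 to 10 N near its outer edge (twice that half-way in), snaps down by itself past 0.10 and stays; let go earlier it does not stay down.
- rim_left_press (a point): Where a fingertip presses the left rim section (34 mm wide from hinge to outer edge): on its top, half-way along it, 27 mm out from its hinge, 7 mm in from the outer edge; moves with the section (about 50 mm above the bench while up, 45 mm when clicked down).
- rim_right (a joint): Tilt of the rim section on the box's -y side, 61 mm long: 0 = standing up, 0.20 rad = fully down, flush with the cover's middle and clicked. It resists with a peak of about 7 to 10 N near its outer edge (twice that half-way in), snaps down by itself past 0.10 and stays; let go earlier it does not stay down.
- rim_right_press (a point): Where a fingertip presses the right rim section (34 mm wide from hinge to outer edge): on its top, half-way along it, 27 mm out from its hinge, 7 mm in from the outer edge; moves with the section (about 50 mm above the bench while up, 45 mm when clicked down).
- pcb: Bystander, loose, to be left alone: bare green circuit board, 60x85x16 mm, beside the box on its right; origin under its centre.
- screwdriver: Bystander, loose, to be left alone: yellow screwdriver, 26x184x25 mm, lying in front of the box; origin under its centre.
- terminal: Bystander, loose, to be left alone: white screw terminal strip, 23x102x16 mm, beside the box on its left; origin under its centre.
- multimeter: Bystander, loose, to be left alone: hand multimeter lying on its back, 145x75x44 mm, at the left of the bench; origin under its centre.
- tape: Bystander, loose, to be left alone: roll of yellow tape lying flat, 68x72x15 mm, at the right of the bench; origin under its centre.

How it is judged:
By the outcome, as a careful person would: the job done as asked, in the order asked, and still so for the second after the job is handed in, with the robot touching nothing.
It also fails if it takes over 38 s, if anything falls off the work surface, if the arm or the gripper's body presses on something with over 40 N, if the wrist force passes 120 N, or if a joint passes its speed limit or range.

## Working session

There is one attempt and no reset: what is moved stays moved. The work goes in short steps, Python scripts to look and compute and a tool call to move; the robot and the scene stay as the last step left them, time stands still between calls to the robot, and variables do not carry over. Pictures are saved under pics/ and viewed, at most 10 in all, crops included, and the job is handed in when it is done.

Besides the shell and the picture viewer there is one more tool, called as name(argument=value, ...), one argument or row to a line, values as JSON. jog_arm: Moves the arm, as the interface text tells. Its arguments: {"type":"object","properties":{"increments":{"type":"array","items":{"type":"array","items":{"type":"number"}}},"newtons":{"type":"number"}},"required":["increments"]}

```bash
mkdir -p pics; ls
python3 - <<'E'
from bench import ctrl, eyes
import cv2
s=ctrl.get_state();print({k:s[k] for k in('time_s','position','ee_rot','force','finger_gap')})
for n in('scene','wrist'):
    i=eyes.camera_info(n);print(n,{k:v for k,v in i.items()})
    cv2.imwrite(f'pics/{n}0.png',eyes.snapshot(n))
E
```

```text
pics
{'time_s': 0.0, 'position': array([6.24837789e+02, 5.91421189e-02, 4.03681434e+02]), 'ee_rot': array([-3.13966076e+00,  2.87010032e-05,  1.57087531e+00]), 'force': array([-0.32907348,  0.44855798,  0.10584826]), 'finger_gap': 85.10570443519298}
scene {'K': array([[518.92209365,   0.        , 316.42719829],
       [  0.        , 518.92209365, 203.95452725],
       [  0.        ,   0.        ,   1.        ]]), 'world_to_cam': array([[ 8.22049020e-01, -5.69315215e-01,  1.07515267e-02,
        -4.46292439e+02],
       [ 4.03937351e-01,  5.96355819e-01,  6.93681738e-01,
        -2.57800221e+02],
       [-4.01335303e-01, -5.65897450e-01,  7.20201396e-01,
        -1.55516482e+03],
       [ 0.00000000e+00,  0.00000000e+00,  0.00000000e+00,
         1.00000000e+00]])}
wrist {'K': array([[309.70691629,   0.        , 319.62546977],
       [  0.        , 309.70691629, 200.11051625],
       [  0.        ,   0.        ,   1.        ]]), 'world_to_cam': array([[ 9.99998359e-01,  5.42448580e-04, -1.72863049e-03,
        -6.24942620e+02],
       [-9.80347680e-04,  9.64386241e-01, -2.64496158e-01,
         3.40458832e+01],
       [ 1.52359190e-03,  2.64497419e-01,  9.64385190e-01,
        -3.78660983e+02],
       [ 0.00000000e+00,  0.00000000e+00,  0.00000000e+00,
         1.00000000e+00]])}
```

View pics/scene0.png

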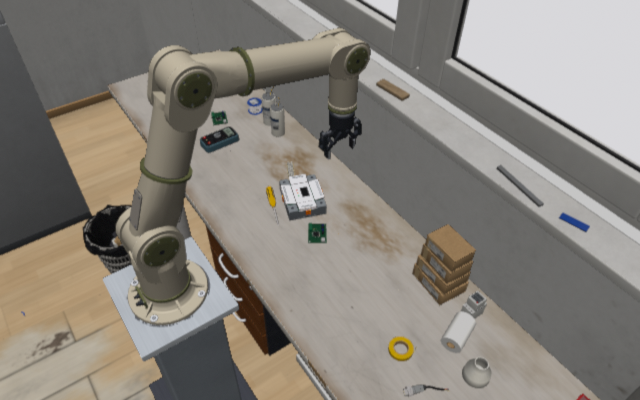

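View pics/wrist0.png

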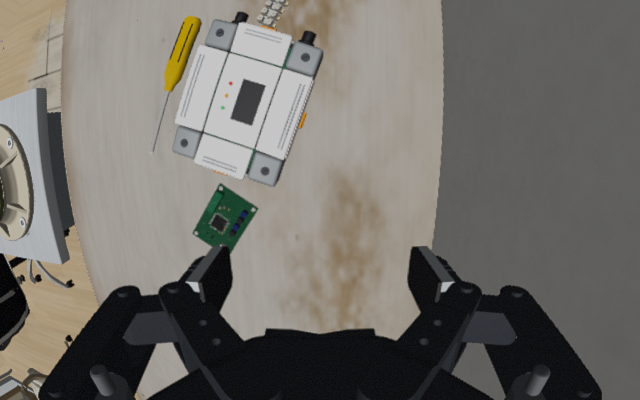

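The wrist picture shows the box at about columns 175–325 and rows 10–185, yawed slightly clockwise. The screwdriver is to its left, the pcb is below it at (225,215), and the terminal strip is above it at (272,10). I'll enlarge the box area next.

Run:
```python
import cv2
a=cv2.imread('pics/wrist0.png')[0:190,150:340]
cv2.imwrite('pics/crop0.png',cv2.resize(a,None,fx=3.1,fy=3.1,interpolation=cv2.INTER_CUBIC))
```

```text
(no output)
```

View pics/crop0.png

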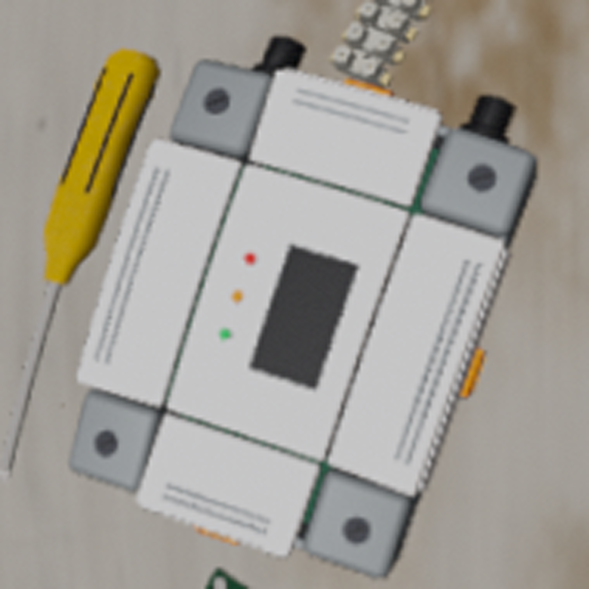

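The crop shows the cover's middle with corners at about (245,162), (412,211), (325,463) and (164,409) in crop pixels. The pillar screws are at (217,101), (482,178), (357,530) and (106,443). Next I'll fit the box pose.

```bash
cat > h.py <<'E'
import numpy as np
from bench import ctrl, eyes
def ray(uv,info):
    K,M=info['K'],info['world_to_cam']
    d=(np.asarray(uv,float)-K[:2,2])/K[0,0]; t=np.hypot(*d)
    v=np.array([*(d/t*np.sin(t)),np.cos(t)])*[1,-1,-1]
    R=M[:3,:3]; return -R.T@M[:3,3], R.T@v
def hit(uv,z,info):
    o,v=ray(uv,info); return (o+v*(z-o[2])/v[2])[:2]
E
python3 - <<'E'
from h import *
i=eyes.camera_info('wrist')
f=lambda p:hit(np.array(p)/3.1+[149.84+.16,-.16+.16],44,i)
c=np.array([f(p) for p in[(245,162),(412,211),(325,463),(164,409)]])
s=np.array([f(p) for p in[(217,101),(482,178),(357,530),(106,443)]])
print(c.round(1),'\n',s.round(1))
print('sizes',[round(np.linalg.norm(c[a]-c[b]),1) for a,b in((0,1),(3,2),(0,3),(1,2))],[round(np.linalg.norm(s[a]-s[b]),1) for a,b in((0,1),(3,2),(0,3),(1,2))])
ctr=c.mean(0);print('centres',ctr,s.mean(0))
L=np.array([[-31,46],[31,46],[31,-46],[-31,-46]])
A=(c-ctr); yaw=np.arctan2((L[:,0]*A[:,1]-L[:,1]*A[:,0]).sum(),(L*A).sum())
A=s-s.mean(0);L=np.array([[-49,64],[49,64],[49,-64],[-49,-64]]);y2=np.arctan2((L[:,0]*A[:,1]-L[:,1]*A[:,0]).sum(),(L*A).sum())
print('yaw',yaw,y2)
ctr=(ctr+s.mean(0))/2
R=np.array([[np.cos(yaw),-np.sin(yaw)],[np.sin(yaw),np.cos(yaw)]])
for n,p in dict(front=(-58,0),back=(58,0),left=(0,73),right=(0,-73)).items(): print(n,(ctr+R@p).round(1))
print(ctrl.get_state()['time_s'])
for n,p,z in(('pcbTL',(220,185),16),('pcbR',(257,210),16),('sdtop',(192,17),25)):print(n,hit(p,z,i))
E
```

```text
[[527.5 142.3]
 [586.5 121. ]
 [555.1  34.1]
 [495.8  55.5]] 
 [[516.5 166.4]
 [610.2 132.1]
 [565.8  10.2]
 [471.8  44.4]]
sizes [np.float64(62.8), np.float64(63.0), np.float64(92.4), np.float64(92.3)] [np.float64(99.8), np.float64(100.0), np.float64(130.0), np.float64(129.7)]
centres [541.23724568  88.2442668 ] [541.07665212  88.28682157]
yaw -0.3476668364835855 -0.3502483924968831
front [486.6 108. ]
back [595.7  68.5]
left [566.  156.9]
right [516.3  19.6]
0.1
pcbTL [503.14919756 -11.24486524]
pcbR [548.40833812 -42.92666036]
sdtop [473.45610178 197.41203825]
```

The fit matches the given sizes (63×92 mm, against 62×92). I'll close the fingers, align the tool with the box yaw of −0.35, and go above the right rim section.

jog_arm(
  increments=[
    [0,0,-0.07,-0.022,0.004,-0.027,0],
    [0,0,-0.07,-0.022,0.004,-0.027,0],
    [0,0,-0.07,-0.022,0.004,-0.027,0],
    [0,0,-0.07,-0.021,0.004,-0.027,0],
    [0,0,-0.07,-0.021,0.004,-0.027,0],
  ],
  newtons=20,
)

```text
time_s: 0.6
position: [515.7, 20.1, 268.4]
ee_rot: [-3.141, 0.0, 1.218]
force: [0.8, 0.2, 0.3]
finger_gap: 12.2
grip_force: 0.0
```

jog_arm(
  increments=[
    [0,0,0,0,0,0,0],
    [0,0,0,0,0,0,0],
    [0,0,0,0,0,0,0],
  ],
)

```text
time_s: 0.9
position: [518.1, 19.9, 270.8]
ee_rot: [3.14, -0.001, 1.221]
force: [-0.3, 0.1, 0.3]
finger_gap: 0.3
grip_force: 0.0
```

jog_arm(
  increments=[
    [0,0,0,-0.001,0,-0.015,0],
    [0,0,0,0,0,-0.015,0],
    [0,0,0,0,0,-0.01,0],
    [0,0,0,0,0,0,0],
  ],
)

```text
time_s: 1.3
position: [516.2, 19.9, 229.0]
ee_rot: [-3.14, 0.001, 1.221]
force: [-0.6, -0.1, 0.6]
finger_gap: -0.4
grip_force: 0.0
```

Run:
```python
from h import *
import cv2
a=eyes.snapshot('wrist'); b=eyes.snapshot('side')
cv2.imwrite('pics/w1.png',cv2.resize(a[60:360,120:520],None,fx=2,fy=2)); cv2.imwrite('pics/s1.png',b)
```

```text
(no output)
```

View pics/w1.png

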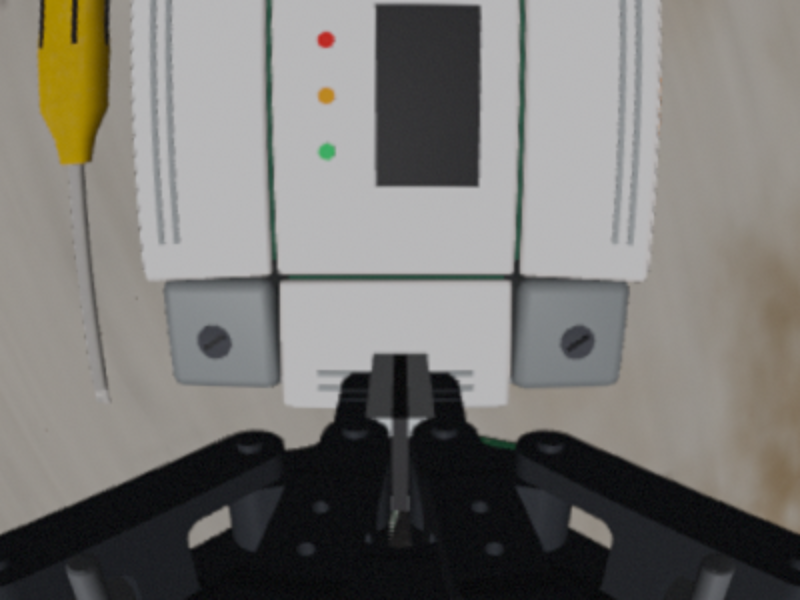

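View pics/s1.png

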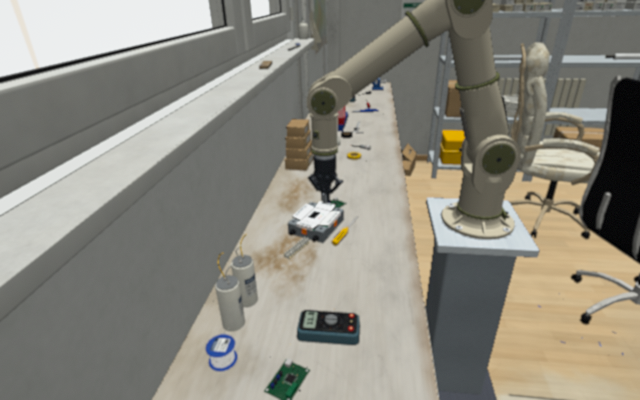

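The fingertip (crop ~(400,370)) is centred over the right section near its outer edge, and the box is aligned with the tool. I'll press down gently.

jog_arm(
  increments=[
    [0,0,0,0,0,-0.002,0],
    [0,0,0,0,0,-0.002,0],
    [0,0,0,0,0,-0.0015,0],
    [0,0,0,0,0,-0.0015,0],
    [0,0,0,0,0,0,0],
  ],
)

```text
time_s: 1.9
position: [516.2, 19.9, 223.2]
ee_rot: [3.141, -0.0, 1.221]
force: [-1.4, 0.2, 7.0]
finger_gap: 0.1
grip_force: 2.9
```

jog_arm(
  increments=[
    [0,0,0,0,0,-0.001,0],
    [0,0,0,0,0,-0.001,0],
    [0,0,0,0,0,0,0],
  ],
)

```text
time_s: 2.2
position: [516.0, 20.0, 220.6]
ee_rot: [-3.142, -0.0, 1.221]
force: [-0.0, 0.5, 0.0]
finger_gap: 0.1
grip_force: 0.0
```

jog_arm(
  increments=[
    [0,0,0,0,0,-0.001,0],
    [0,0,0,0,0,-0.001,0],
    [0,0,0,0,0,0,0],
  ],
)

```text
time_s: 2.5
position: [515.9, 20.1, 218.4]
ee_rot: [-3.141, 0.0, 1.221]
force: [0.7, 0.1, 1.0]
finger_gap: -0.2
grip_force: 0.0
```

Force fell to about 0, so it snapped. I'll go a little further to confirm it is seated.

jog_arm(
  increments=[
    [0,0,0,0,0,-0.001,0],
    [0,0,0,0,0,-0.0005,0],
    [0,0,0,0,0,0,0],
  ],
)

```text
time_s: 2.8
position: [516.0, 20.1, 217.9]
ee_rot: [3.142, -0.0, 1.221]
force: [-4.1, -1.2, 8.8]
finger_gap: 0.1
grip_force: 4.5
```

Firm stop at a tip height of about 45 mm: it is flush. Moving to the front section.

jog_arm(
  increments=[
    [0,0,0,0,0,0.02,0],
    [0,0,0,-0.0095,0.029,0,0],
    [0,0,0,-0.0095,0.029,0,0],
    [0,0,0,-0.0095,0.0295,0,0],
    [0,0,0,0,0,0,0],
  ],
)

```text
time_s: 3.3
position: [486.1, 112.2, 237.2]
ee_rot: [-3.14, -0.002, 1.228]
force: [-0.4, 0.9, -0.2]
finger_gap: -0.1
grip_force: 0.0
```

jog_arm(
  increments=[
    [0,0,0,0,0,-0.008,0],
    [0,0,0,0,0,-0.003,0],
    [0,0,0,0,0,-0.002,0],
    [0,0,0,0,0,0,0],
  ],
)

```text
time_s: 3.7
position: [487.6, 106.5, 223.8]
ee_rot: [-3.141, 0.001, 1.219]
force: [-0.5, -1.1, 1.9]
finger_gap: 0.3
grip_force: 0.8
```

jog_arm(
  increments=[
    [0,0,0,0,0,-0.001,0],
    [0,0,0,0,0,-0.001,0],
    [0,0,0,0,0,-0.001,0],
    [0,0,0,0,0,0,0],
  ],
)

```text
time_s: 4.1
position: [487.6, 107.0, 221.4]
ee_rot: [3.141, 0.0, 1.22]
force: [-1.2, -1.6, 3.2]
finger_gap: 0.1
grip_force: 1.5
```

jog_arm(
  increments=[
    [0,0,0,0,0,-0.001,0],
    [0,0,0,0,0,-0.001,0],
    [0,0,0,0,0,0,0],
  ],
)

```text
time_s: 4.4
position: [487.4, 107.6, 218.8]
ee_rot: [-3.141, 0.0, 1.221]
force: [-0.7, -0.5, -0.1]
finger_gap: -0.0
grip_force: 0.0
```

jog_arm(
  increments=[
    [0,0,0,0,0,-0.001,0],
    [0,0,0,0,0,-0.001,0],
    [0,0,0,0,0,0,0],
  ],
)

```text
time_s: 4.7
position: [487.6, 107.6, 217.9]
ee_rot: [3.141, -0.0, 1.221]
force: [-3.7, -0.9, 8.6]
finger_gap: 0.1
grip_force: 4.8
```

Front is seated. Moving to the left section.

jog_arm(
  increments=[
    [0,0,0,0,0,0.02,0],
    [0,0,0,0.026,0.016,0,0],
    [0,0,0,0.026,0.016,0,0],
    [0,0,0,0.026,0.016,0,0],
    [0,0,0,0,0,0,0],
  ],
)

```text
time_s: 5.2
position: [567.5, 158.0, 237.0]
ee_rot: [3.141, -0.002, 1.223]
force: [-0.9, 0.6, -0.3]
finger_gap: -0.1
grip_force: 0.0
```

jog_arm(
  increments=[
    [0,0,0,0,0,-0.008,0],
    [0,0,0,0,0,-0.003,0],
    [0,0,0,0,0,-0.002,0],
    [0,0,0,0,0,0,0],
  ],
)

```text
time_s: 5.6
position: [564.7, 154.9, 224.0]
ee_rot: [-3.14, 0.001, 1.22]
force: [-2.8, -0.7, 4.8]
finger_gap: -0.1
grip_force: 1.8
```

jog_arm(
  increments=[
    [0,0,0,0,0,-0.001,0],
    [0,0,0,0,0,-0.001,0],
    [0,0,0,0,0,-0.001,0],
    [0,0,0,0,0,0,0],
  ],
)

```text
time_s: 6.0
position: [565.3, 155.3, 221.2]
ee_rot: [3.141, -0.0, 1.221]
force: [0.1, -0.2, -0.1]
finger_gap: -0.3
grip_force: 0.0
```

jog_arm(
  increments=[
    [0,0,0,0,0,-0.001,0],
    [0,0,0,0,0,-0.001,0],
    [0,0,0,0,0,0,0],
  ],
)

```text
time_s: 6.3
position: [565.4, 155.4, 218.9]
ee_rot: [-3.141, 0.0, 1.221]
force: [0.8, -0.1, 0.5]
finger_gap: 0.1
grip_force: 0.0
```

jog_arm(
  increments=[
    [0,0,0,0,0,-0.001,0],
    [0,0,0,0,0,-0.001,0],
    [0,0,0,0,0,0,0],
  ],
)

```text
time_s: 6.6
position: [565.6, 155.5, 218.0]
ee_rot: [3.141, -0.0, 1.221]
force: [-3.7, -0.8, 7.1]
finger_gap: -0.2
grip_force: 3.7
```

jog_arm(
  increments=[
    [0,0,0,0,0,0.02,0],
    [0,0,0,0.0097,-0.029,0,0],
    [0,0,0,0.0097,-0.029,0,0],
    [0,0,0,0.0097,-0.0285,0,0],
    [0,0,0,0,0,0,0],
  ],
)

```text
time_s: 7.1
position: [595.8, 63.2, 237.2]
ee_rot: [3.14, 0.003, 1.214]
force: [-0.4, -0.9, -0.0]
finger_gap: 0.0
grip_force: 0.0
```

jog_arm(
  increments=[
    [0,0,0,0,0,-0.008,0],
    [0,0,0,0,0,-0.003,0],
    [0,0,0,0,0,-0.002,0],
    [0,0,0,0,0,0,0],
  ],
)

```text
time_s: 7.5
position: [594.1, 70.3, 223.9]
ee_rot: [-3.14, -0.0, 1.223]
force: [-2.8, 1.2, 2.6]
finger_gap: 0.0
grip_force: 1.7
```

jog_arm(
  increments=[
    [0,0,0,0,0,-0.001,0],
    [0,0,0,0,0,-0.001,0],
    [0,0,0,0,0,-0.001,0],
    [0,0,0,0,0,0,0],
  ],
)

```text
time_s: 7.9
position: [594.5, 69.7, 221.2]
ee_rot: [3.142, -0.001, 1.222]
force: [-0.1, 0.5, -0.8]
finger_gap: 0.2
grip_force: 0.0
```

jog_arm(
  increments=[
    [0,0,0,0,0,-0.001,0],
    [0,0,0,0,0,-0.001,0],
    [0,0,0,0,0,0,0],
  ],
)

```text
time_s: 8.2
position: [594.5, 68.9, 218.8]
ee_rot: [-3.141, 0.0, 1.221]
force: [0.2, -0.2, 0.7]
finger_gap: -0.2
grip_force: 0.0
```

I'll seat it, then lift away to about z 400 and check.

jog_arm(
  increments=[
    [0,0,0,0,0,-0.001,0],
    [0,0,0,0,0,-0.001,0],
    [0,0,0,0,0,0,0],
  ],
)

```text
time_s: 8.5
position: [594.7, 68.9, 218.0]
ee_rot: [3.141, -0.0, 1.221]
force: [-2.5, -1.3, 7.0]
finger_gap: -0.0
grip_force: 3.6
```

jog_arm(
  increments=[
    [0,0,0,0,0,0.02,0],
    [0,0,0,0,-0.02,0.03,0],
    [0,0,0,0,-0.02,0.03,0],
    [0,0,0,0,-0.02,0.03,0],
    [0,0,0,0,-0.02,0.03,0],
  ],
)

```text
time_s: 9.0
position: [594.4, -11.8, 358.4]
ee_rot: [3.142, -0.0, 1.221]
force: [0.7, -0.2, -0.4]
finger_gap: 0.0
grip_force: 0.0
```

jog_arm(
  increments=[
    [0,0,0,0,-0.01,0.02,0],
    [0,0,0,0,0,0,0],
    [0,0,0,0,0,0,0],
    [0,0,0,0,0,0,0],
  ],
)

```text
time_s: 9.4
position: [594.3, -20.1, 375.8]
ee_rot: [-3.139, 0.0, 1.222]
force: [-0.7, -0.1, 0.2]
finger_gap: 0.4
grip_force: 0.0
```

Run:
```python
from h import *
import cv2
a=eyes.snapshot('wrist')
cv2.imwrite('pics/w2.png',cv2.resize(a[0:250,100:420],None,fx=2.4,fy=2.4,interpolation=cv2.INTER_CUBIC))
```

```text
(no output)
```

View pics/w2.png

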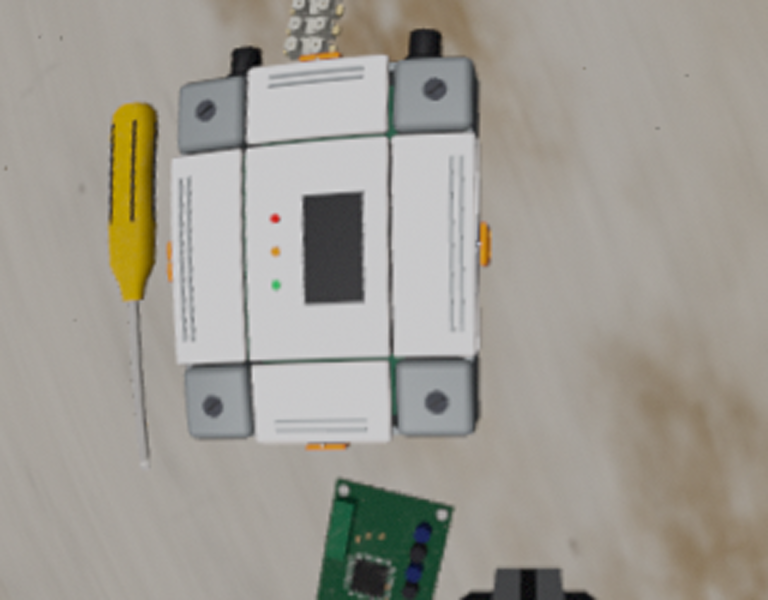

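All four orange catches now show over the rim edges (front (170,260), back (486,245), left (320,57), right (327,446)), and the neighbouring items look untouched. I'll check the edges numerically, along with the box pose.

Run:
```python
from h import *
i=eyes.camera_info('wrist')
R=lambda t:np.array([[np.cos(t),-np.sin(t)],[np.sin(t),np.cos(t)]])
f=lambda p,z:hit(np.array(p)/2.4+[100,0],z,i)
c=np.mean([f(p,44) for p in[(245,148),(389,136),(391,358),(249,362)]],0);print('centre',c)
for n,p in dict(front=(175,261),back=(478,245),left=(318,61),right=(323,442)).items():
    print(n,[(R(.349)@(f(p,z)-c)).round(1) for z in(45,52)])
for n,p in(('pcbTL',(340,480)),('pcbR',(452,508)),):print(n,f(p,16))
print(f((145,465),0), hit((153,152),0,i))
```

```text
centre [540.70560787  87.84814878]
front [array([-64.4,  -0.1]), array([-60.9,  -0.5])]
back [array([67.4, -0.5]), array([67.9, -0.9])]
left [array([ 0.9, 81. ]), array([ 2.9, 78.8])]
right [array([  0.5, -80.9]), array([  2.5, -79.4])]
pcbTL [503.79724295 -11.10317349]
pcbR [548.85717951 -41.80822664]
[398.47766189  31.08966973] [412.10822104  82.90259535]
```

The edges fit the flush height, and the box and pcb have not moved. I'm handing the job in.

```bash
python3 -c "
from bench import ctrl
print(ctrl.sign_off())"
```

```text
the job is handed in; nothing more can be done
None
```

I pressed all four rim sections down until each snapped and met a firm stop at flush height; the box and pcb measured unmoved, the arm was clear, and I handed the job in at about 9.5 s.

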